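Mute and switch the headphone amplifier's source

ROBOT

A 6-joint arm with a two-finger parallel gripper is mounted at the origin on the work surface. World frame = base frame: x ahead of the robot, y to its left, z up, the work surface at z = 0. Lengths are in mm, angles in rad, forces in N, time in s.
With the tool pointing down it reaches from about 300 to 875 mm from the base axis. Payload 6.4 kg.
Tool frame: the origin (TCP) lies midway between the tips of the shut fingers; the grasp point (between the pads) lies 19 mm behind it (pinch_z is the distance from the TCP to the grasp point, in mm); z points along the fingers, y is the line along which they close (so a half turn about z gives the same grasp; the last joint's range is limited). The gripper opens to 85 mm and grips with 20 to 120 N. Pads are 22 mm wide; open, the fingers measure 114 mm over their backs; the gripper's body (76 mm by 85 mm) begins 54 mm behind the grasp point. The pads swing forward as they close: fully open they stand 13 mm farther back than shut.
Start: joints at [-1.415, 0.181, 1.607, -0, 1.354, -0.206], TCP at [203.543, -537.784, 231.288] pointing down, gripper open.
Joint ranges: [-2.99, 2.99], [-0.89, 2.07], [0.3, 2.58], [-1.14, 4.28], [0, 2.63], [-3.12, 3.12]. Speed limits (rad/s): [2.57, 2.57, 3.01, 3.14, 3.14, 3.14].

INTERFACE

Orientations are given as a rotation vector (axis times angle).
In Python, from workcell import * gives the robot as it stands.
- The arm moves only by the tool carry_out, never from a script. Its argument "series" is text: rows parted by semicolons, each of 7 numbers parted by spaces: the turn, a rotation vector about the tool's x, y, z in rad, then the shift along the tool's x, y, z in m, then the opening, from 0 (shut) to 1 (fully open). A call has exactly 10 rows; each row is the pose to reach, as a shift and turn from the pose commanded when the call began, along the tool's axes at that moment; what a row does not reach only later rows make up. A row lasts 1/10 s, in which the tool goes at most 50 mm and 8.59 degrees, less where a joint would pass 70% of its speed; a pose out of reach is approached as far as the arm can. A call with a gripper value outside its range is refused whole. The fingers move at their own pace and stop on an object; the grip force is fixed at half the most. Time passes only in rows, so rows that repeat a pose let the fingers close, or fill a call up. It gives the time, the measured TCP pose, the force, the opening and the grip force at its end, in the units of the state.
- observe(): the state, without advancing time (a new reading comes with each control period).
- read_camera(name): name is "scene" or "top"; returns the picture (384x512x3 uint8, red, green, blue); there is no depth.
- get_calibration(name): a dict with "mtx" (3x3 intrinsics, pixels), "cam_to_world" (4x4, takes a point from camera to world coordinates). Camera axes: x right, y down, z forward; pixel columns grow to the right and rows downward; lengths in mm; the calibration is good to about 2 mm. A picture is of the moment at which its call begins. get_calibration takes no time and is no camera call.
- close_job(): hands the job in; it is judged then, once.
The state is a dict: "time": time; "q": joint angles; "joint_vel": joint speeds; "joint_efforts": joint torques, N m; "tool_pos": TCP position; "eef_rot": TCP orientation; "force": force on the tool from outside, world axes, zero at the start; "moment": the same for the moment, N m; "opening": finger opening in mm; "gripper_force": force on a finger pad.
Only numpy, scipy, OpenCV 4.12 (cv2) and the standard library are available. Lean on these libraries where they do the work, as an engineer would, in place of code of your own. Each camera call takes 0.05 s, during which the arm holds its last target. There are 200 camera calls.

TASK

First slide the fader on the headphone amplifier fully down, to the end of its slot nearest the robot. Only then turn the selector knob on its top so that its pointer clicks in at the position marked by the raised round stud, and let go of everything. Leave the other things on and around the amplifier where they are.

Things in the scene. Friction and masses are not known exactly. Their poses are not given: they have to be found in the camera images.
- amp: black headphone amplifier, a box 170 mm (own x, front to back) x 250 mm (own y) x 55 mm high, fixed to the mat. Origin: centre of its underside; flat top 55 mm above it. Own x points from its front (jacks, robot side) to its back, own y to its left, z up. On top: level fader at own y -75 mm, selector spindle at own (-20, +45) mm
- fader (a joint): level fader: blue cap 24 mm (along amp x) x 12 mm (amp y), faces 4 to 19 mm above the amp's top, sliding on a straight slot along amp x. Value in m: 0 = fully down at the front (robot side) end stop, cap centre at amp x -30 mm; 0.06 = fully up, amp x +30 mm. Needs about 1 N and stays where it is left
- fader_top (a point): centre of the top face of the fader's cap, 19 mm above the amp's top; moves with it, axes as the amp's
- selector (a joint): selector knob's angle in rad about its upright spindle: 0 = pointer to the amp's back (+x), positive = anticlockwise from above. Six sprung click positions: +-0.262, +-0.785, +-1.309; end stops at +-1.36. It starts in one of the middle two. About 0.1 N m turns it from one click to the next; past half way (0.262 rad) it jumps on into the next by itself
- selector_pivot (a point): on the knob's spindle axis at its top, 26.5 mm above the amp's top; x axis along the pointer, z up. Knob: aluminium bar 10 mm wide with upright sides, from 14 mm behind the axis to a wedge tip 35 mm ahead (this long end, with a black line on top, is the pointer; sides parallel to 30 mm), 8.5 to 26.5 mm above the amp's top, on a grey round skirt of 17 mm radius, 8 mm high
- selector_aim (a point): the spot the pointer aims at: 50 mm ahead of the spindle axis along the pointer, 2 mm above the amp's top; turns with the knob
- mark: the mark: a raised round aluminium stud, 16 mm across and 5 mm high, fixed on the amp's top, 50 mm from the spindle axis, at one of the four outer click positions. The other five positions have flat white dots of 4 mm. Origin: centre of its underside.
- cap_1: spare fader cap lying on top of the amplifier, near its front edge, blue, 24 x 12 x 15 mm high, loose. Origin: centre of its underside. A bystander: leave it alone.
- cap_2: spare fader cap on the mat in front of the amplifier, blue, 24 x 12 x 15 mm high, loose. Origin: centre of its underside. A bystander: leave it alone.
- cap_3: spare fader cap on the mat in front of the amplifier, blue, 24 x 12 x 15 mm high, loose. Origin: centre of its underside. A bystander: leave it alone.
- beltpack: orange plastic intercom beltpack on the mat at the amplifier's left (+y) side, 115 x 85 x 48 mm high, loose. Origin: centre of its underside. A bystander: leave it alone.
- xlr: brass XLR gender changer lying on the mat at the amplifier's right (-y) side, 60 mm long, 19 mm thick, loose. Origin: centre of its underside. A bystander: leave it alone.
- clip_stub: aluminium microphone clip on a short steel stand stub with a round 70 mm foot, 72 mm high in all, on the mat at the amplifier's right (-y) side, loose. Origin: centre of its underside. A bystander: leave it alone.

How it is judged (in metres and radians):
On the way, in this order (a step that is already met when the one before it is completed fails the run):
1. the fader is fully down while the selector is still at one of the middle two positions (value of joint fader below 0.005 m and value of joint selector between -0.5 and 0.5 rad), for 0.1 s.
2. the selector's pointer aims at the raised stud (value of joint fader below 0.005 m and horizontal distance between selector_aim and mark below 0.007 m), for 0.2 s.
At the end, for the whole second after the job is handed in: The fader is within 5 mm of its front end stop, and the selector is at rest with the spot it aims at (50 mm out on its pointer) within 7 mm of the centre of the raised stud (all of step 2 and velocity of joint selector between -0.1 and 0.1 rad/s and velocity of joint fader between -0.01 and 0.01 m/s); the robot touches nothing.
It fails at once if a spare fader cap, the beltpack, the XLR gender changer or the microphone clip stub is pushed more than 20 mm from where it was (distance of any of cap_1, cap_2, cap_3, beltpack, xlr, clip_stub from where it was at the start of the episode above 0.02 m).
It also fails if it takes over 48 s, if anything falls off the work surface, if the arm or the gripper's body presses on something with over 40 N, if the wrist force passes 120 N, or if a joint passes its speed limit or range.

## Working session

There is one attempt and no reset: what is moved stays moved. The work goes in short steps, Python scripts to look and compute and a tool call to move; the robot and the scene stay as the last step left them, time stands still between calls to the robot, and variables do not carry over. Pictures are saved under pics/ and viewed, at most 10 in all, crops included, and the job is handed in when it is done.

Besides the shell and the picture viewer there is one more tool, called after "Emit:" as name(argument=value, ...) on one line, values as JSON. carry_out: Moves the arm, as the interface text tells. Its arguments: {"type":"object","properties":{"series":{"type":"string"}},"required":["series"]}

```bash
mkdir -p pics; python3 - <<'E'
from workcell import *
import cv2,numpy as np
for n in("scene","top"):
    im=read_camera(n); cv2.imwrite(f"pics/{n}0.png",im[:,:,::-1])
    c=get_calibration(n); print(n,np.round(c["mtx"],1).tolist(),np.round(c["cam_to_world"],3).tolist())
s=observe(); print(s["tool_pos"],s["eef_rot"],s["time"],s["opening"])
E
```

```text
scene [[498.5, 0.0, 257.3], [0.0, 498.5, 194.5], [0.0, 0.0, 1.0]] [[-0.334, 0.776, -0.535, 1085.647], [0.942, 0.282, -0.179, 209.792], [0.012, -0.564, -0.826, 868.598], [0.0, 0.0, 0.0, 1.0]]
top [[395.7, 0.0, 257.6], [0.0, 395.7, 191.7], [0.0, 0.0, 1.0]] [[0.028, -0.992, 0.121, 431.515], [-1.0, -0.029, -0.002, 15.281], [0.006, -0.121, -0.993, 1041.649], [0.0, 0.0, 0.0, 1.0]]
[ 203.46643254 -537.26997209  230.46963579] [-3.08875051e+00 -5.64994725e-01 -4.96112380e-05] 0.1 85.28640016114623
```

View pics/top0.png

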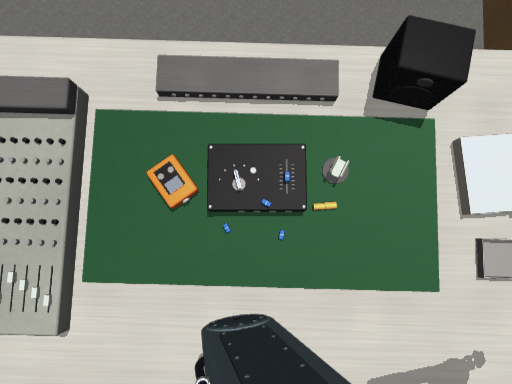

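View pics/scene0.png

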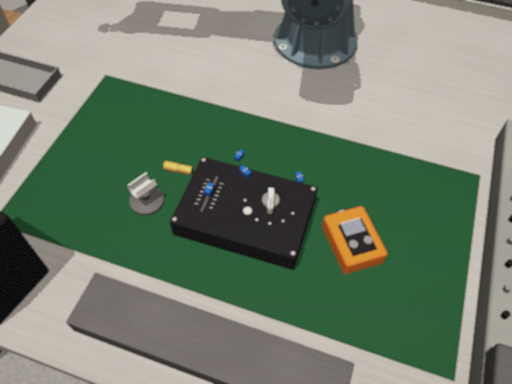

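The top view shows the amp at about (208–306, 144–211), with the knob at (238,184) pointing slightly left of up and the stud at (253,170). The fader cap is at (287,177) and the spare cap on the amp at (266,203). Next I'll measure these in both views.

```bash
cat > h.py <<'E'
from workcell import *
import cv2,numpy as np
def ray(n,uv,z):
    c=get_calibration(n); M=np.array(c["cam_to_world"]); d=M[:3,:3]@np.linalg.inv(c["mtx"])@np.array([*uv,1.])
    return (M[:3,3]+d*(z-M[2,3])/d[2])
def blobs(m,amin=3):
    k,l,st,ce=cv2.connectedComponentsWithStats(m.astype(np.uint8),connectivity=8)
    return [(ce[i],st[i,4]) for i in range(1,k) if st[i,4]>=amin]
def blue(im):
    a=im.astype(int); return (a[...,2]>90)&(a[...,2]-a[...,0]>60)
E
python3 - <<'E'
from h import *
for n,(x0,y0,x1,y1) in {"top":(200,138,312,245),"scene":(165,140,325,270)}.items():
    im=read_camera(n); a=im.astype(int); roi=np.zeros(im.shape[:2],bool); roi[y0:y1,x0:x1]=1
    print(n,"BLUE z=70")
    for c,s in blobs(blue(im)&roi): print(np.round(c,1),s,np.round(ray(n,c,70)[:2],1))
    print("WHITE z=56")
    for c,s in blobs((a.min(2)>110)&roi,1): print(np.round(c,1),s,np.round(ray(n,c,56)[:2],1),np.round(ray(n,c,81.5)[:2],1) if s>20 else "")
    dark=((a.max(2)<60)&(a[...,1]-a[...,0]<15)&roi).astype(np.uint8)
    cs=max(cv2.findContours(dark,0,2)[0],key=cv2.contourArea); print(cv2.minAreaRect(cs))
    cr=im[y0:y1,x0:x1,::-1]; cv2.imwrite(f"pics/{n}c.png",cv2.resize(cr,None,fx=4.8 if n=="scene" else 5.5,fy=4.5 if n=="scene" else 5.5,interpolation=2))
E
```

```text
top BLUE z=70
[287.  175.7] 48 [591.9 -59.2]
[265.9 202.4] 43 [523.7  -8.5]
[226.3 227.5] 45 [459.3  86.7]
[281.3 234.4] 44 [446.5 -48.1]
WHITE z=56
[210.2 146.8] 8 [663.  136.3] 
[302.4 146.8] 9 [669.9 -98.1] 
[286. 165.] 11 [621.5 -57.2] 
[233.3 164.7] 3 [618.5  76.1] 
[243.7 165.3] 3 [617.6  49.9] 
[252.7 169.8] 32 [606.7  26.7] [602.2  26.4]
[224.3 169.7] 3 [605.   98.3] 
[238.  181.2] 163 [576.5  62.8] [572.7  61.6]
[280.5 168. ] 2 [613.4 -43.4] 
[292.5 168. ] 2 [614.3 -73.8] 
[280.5 172. ] 2 [603.2 -43.6] 
[292.5 172. ] 2 [604.1 -73.9] 
[286.7 175.4] 7 [594.9 -59.5] 
[292.5 176. ] 2 [593.8 -74.1] 
[219.  178.5] 2 [582.1 110.9] 
[257.8 179. ] 4 [583.6  13.3] 
[280.5 180. ] 2 [582.8 -44.1] 
[292.5 180. ] 2 [583.6 -74.3] 
[280.5 184. ] 2 [572.6 -44.3] 
[286. 188.] 9 [562.8 -58.3] 
[292.5 184. ] 2 [573.5 -74.5] 
[280.5 188. ] 2 [562.4 -44.5] 
[292.5 188. ] 2 [563.3 -74.7] 
[265.8 202.6] 5 [524.6  -8.5] 
[209.7 206. ] 7 [512.  131.3] 
[303.5 206. ] 8 [ 518.7 -103. ] 
[226.  227.3] 3 [460.1  88.6] 
[281.6 234.2] 5 [447.1 -49.7] 
((256.5, 177.5), (67.0, 99.0), 90.0)
scene BLUE z=70
[2
[... 494 characters left out ...]
0 [559.4  60.5] [575.9  65.2]
[312.6 188.4] 13 [507.2 132.3] 
[201.5 191. ] 2 [588.7 -73.1] 
[217.5 191. ] 2 [577.9 -43.3] 
[200. 195.] 1 [598.6 -72.1] 
[216. 195.] 3 [587.8 -42.5] 
[198. 199.] 3 [608.6 -72. ] 
[214.5 199. ] 2 [597.6 -41.7] 
[244.7 200. ] 7 [579.6  14.8] 
[195.5 203. ] 2 [618.9 -72.9] 
[212.5 203. ] 2 [607.6 -41.8] 
[210.5 207. ] 2 [617.5 -41.9] 
[247.  210.2] 66 [600.2  27.2] [615.5  32.9]
[292.1 212.9] 8 [576.3 111. ] 
[174.  218.5] 16 [665.4 -97.2] 
[256.3 219.1] 9 [613.1  50.9] 
[282.8 220.2] 6 [598.1  99.2] 
[269.1 222.9] 8 [612.7  76.6] 
[292.5 252.5] 16 [658.  137.1] 
((242.94586181640625, 209.9840850830078), (131.82810974121094, 85.10136413574219), 16.38953971862793)
```

View pics/topc.png

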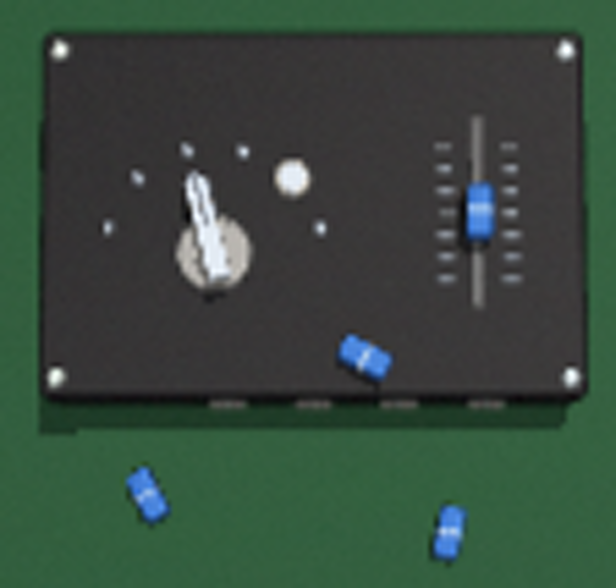

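Selector is at about +0.262, and the stud marks −0.785, so the knob needs two clicks clockwise. Amp centre is about (588.5, 17.2) with yaw about 0.03, and the fader sits at roughly 0.029 m. I'll push the cap down with shut fingers from behind.

```bash
cat >> h.py <<'E'
from scipy.spatial.transform import Rotation as Ro
C=np.array([588.5,17.2]); YAW=.03
def own(x,y):
    c,s=np.cos(YAW),np.sin(YAW); return C+[c*x-s*y,s*x+c*y]
def rel(xy,z,yaw):
    "turn and shift (m) in tool axes from the present pose"
    s=observe(); R=Ro.from_rotvec(s["eef_rot"])
    T=Ro.from_euler("ZX",[yaw,np.pi])
    print("turn",np.round((R.inv()*T).as_rotvec(),3),"shift",np.round(R.inv().apply(np.array([*xy,z])-s["tool_pos"])/1000,4),"tcp",np.round(s["tool_pos"],1),"F",np.round(s["force"],1),"t",round(s["time"],2))
E
python3 -c "
from h import *
print(own(36,-75.5)); rel(own(36,-75.5),130,.03)"
```

```text
[626.74846148 -57.18618954]
turn [-0.001 -0.     0.332] shift [ 0.5658 -0.2992  0.1012] tcp [ 203.5 -537.4  230.7] F [-0.6 -0.6  0.5] t 0.2
```

Emit:
carry_out(series="0 0 0.03 0.045 -0.024 0.005 0;0 0 0.07 0.09 -0.048 0.01 0;0 0 0.11 0.135 -0.071 0.015 0;0 0 0.15 0.18 -0.095 0.02 0;0 0 0.18 0.225 -0.119 0.025 0;0 0 0.21 0.27 -0.143 0.03 0;0 0 0.24 0.315 -0.167 0.03 0;0 0 0.27 0.36 -0.19 0.03 0;0 0 0.3 0.405 -0.214 0.03 0;0 0 0.332 0.45 -0.238 0.03 0")

```text
time: 1.2
tool_pos: [534.3, -162.0, 201.3]
eef_rot: [3.141, 0.045, 0.0]
force: [0.9, -0.3, 0.2]
opening: -0.2
gripper_force: 0.0
```

```bash
python3 -c "
from h import *
rel(own(36,-75.5),100,.03)"
```

```text
turn [ 0.    -0.    -0.001] shift [ 0.0954 -0.1021  0.1013] tcp [ 534.3 -162.   201.3] F [ 0.9 -0.3  0.2] t 1.2
```

Emit:
carry_out(series="0 0 0 0.02 -0.025 0 0;0 0 0 0.045 -0.05 0.02 0;0 0 0 0.07 -0.075 0.04 0;0 0 0 0.09 -0.096 0.06 0;0 0 0 0.09 -0.096 0.075 0;0 0 0 0.09 -0.096 0.09 0;0 0 0 0.09 -0.096 0.1 0;0 0 0 0.09 -0.096 0.1 0;0 0 0 0.09 -0.096 0.1 0;0 0 0 0.09 -0.096 0.1 0")

```text
time: 2.2
tool_pos: [620.9, -66.1, 102.5]
eef_rot: [3.141, 0.045, 0.003]
force: [0.9, -0.0, 0.9]
opening: -0.2
gripper_force: 0.0
```

```bash
python3 -c "
from h import *
rel(own(36,-75.5),62,.03)
cv2.imwrite('pics/s2.png',cv2.resize(read_camera('scene')[120:270,130:330,::-1],None,fx=4,fy=4,interpolation=2))"
```

```text
turn [ 0.001 -0.002 -0.001] shift [ 0.006  -0.0087  0.0405] tcp [620.9 -66.1 102.5] F [ 0.9 -0.   0.9] t 2.2
```

View pics/s2.png

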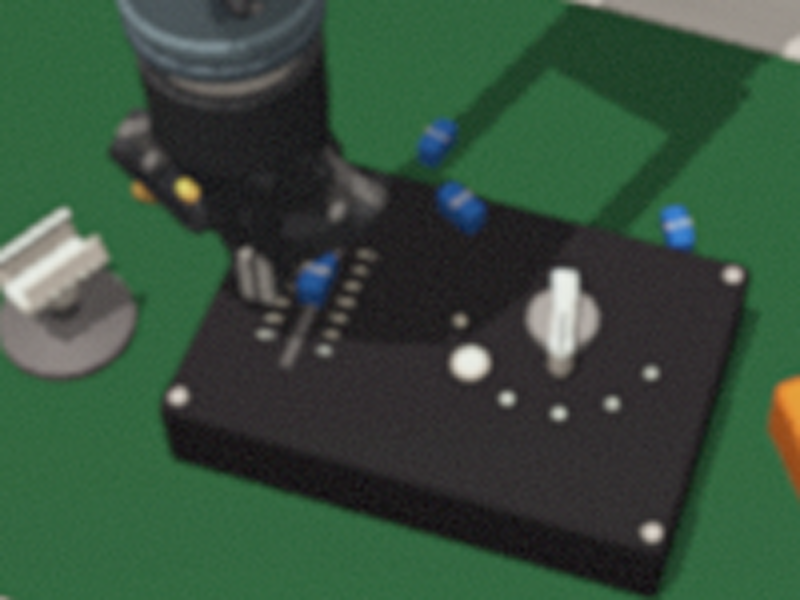

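The picture shows the shut fingers hanging above and just behind the blue cap (cap at about 318,275). I'll move slightly further back and left, then down, then pull forward.

Emit:
carry_out(series="0 0 0 0.007 -0.0085 0 0;0 0 0 0.007 -0.0085 0 0;0 0 0 0.007 -0.0085 0.01 0;0 0 0 0.007 -0.0085 0.02 0;0 0 0 0.007 -0.0085 0.03 0;0 0 0 0.007 -0.0085 0.035 0;0 0 0 0.007 -0.0085 0.04 0;0 0 0 0.007 -0.0085 0.04 0;0 0 0 0.007 -0.0085 0.04 0;0 0 0 0.007 -0.0085 0.04 0")

```text
time: 3.25
tool_pos: [627.5, -56.6, 61.8]
eef_rot: [3.141, 0.047, 0.001]
force: [0.1, 0.0, -0.1]
opening: 0.2
gripper_force: 0.0
```

```bash
python3 -c "
from h import *
rel(own(-7,-75.5),62,.03)"
```

```text
turn [ 0.    -0.001 -0.   ] shift [-0.0438  0.0005 -0.0002] tcp [627.5 -56.6  61.8] F [ 0.1  0.  -0.1] t 3.25
```

Emit:
carry_out(series="0 0 0 -0.006 0 0 0;0 0 0 -0.011 0 0 0;0 0 0 -0.016 0 0 0;0 0 0 -0.021 0 0 0;0 0 0 -0.025 0 0 0;0 0 0 -0.029 0 0 0;0 0 0 -0.033 0 0 0;0 0 0 -0.037 0 0 0;0 0 0 -0.04 0 0 0;0 0 0 -0.04 0 0 0")

```text
time: 4.25
tool_pos: [586.6, -57.7, 61.2]
eef_rot: [3.141, 0.047, -0.001]
force: [-0.5, -0.4, 0.4]
opening: 0.3
gripper_force: 0.0
```

```bash
python3 -c "
from h import *
rel(own(-7,-75.5),62,.03)
for n in('scene','top'):
  for c,s in blobs(blue(read_camera(n)),15): print(n,c,s,ray(n,c,72)[:2])"
```

```text
turn [ 0.     0.001 -0.   ] shift [-0.0028  0.0007 -0.0008] tcp [586.6 -57.7  61.2] F [-0.5 -0.4  0.4] t 4.25
scene [238.67924528 154.43396226] 53 [488.63858371 -31.9432718 ]
scene [242.         167.83333333] 24 [518.60184428 -13.47976379]
scene [246.94285714 172.54285714] 35 [ 5.26284253e+02 -8.15366547e-02]
scene [299.02816901 176.23943662] 71 [499.41752003 100.32669099]
top [286.66666667 187.37037037] 27 [562.32888383 -58.74691005]
top [226.33333333 227.53333333] 45 [459.20918218  86.60160509]
```

Emit:
carry_out(series="0 0 0 -0.001 0 0 0;0 0 0 -0.002 0 0 0;0 0 0 -0.003 0 0 0;0 0 0 -0.004 0 0 0;0 0 0 -0.004 0 0 0;0 0 0 -0.004 0 0 0;0 0 0 -0.004 0 0 0;0 0 0 -0.004 0 0 0;0 0 0 -0.004 0 0 0;0 0 0 -0.004 0 0 0")

```text
time: 5.35
tool_pos: [583.4, -57.9, 61.4]
eef_rot: [3.141, 0.047, 0.001]
force: [4.7, 0.4, -3.0]
opening: 0.2
gripper_force: 2.3
```

Emit:
carry_out(series="0 0 0 -0.0005 0 0 0;0 0 0 -0.001 0 0 0;0 0 0 -0.0015 0 0 0;0 0 0 -0.002 0 0 0;0 0 0 -0.002 0 0 0;0 0 0 -0.002 0 0 0;0 0 0 -0.002 0 0 0;0 0 0 -0.002 0 0 0;0 0 0 -0.002 0 0 0;0 0 0 -0.002 0 0 0")

```text
time: 6.35
tool_pos: [583.3, -57.9, 61.5]
eef_rot: [3.141, 0.046, 0.008]
force: [11.9, 0.3, -8.3]
opening: -0.1
gripper_force: 6.0
```

The end stop is reached: force rose to 12 N with no further motion. Next I'll back off and go up.

Emit:
carry_out(series="0 0 0 0.002 0 0 0;0 0 0 0.005 0 0 0;0 0 0 0.008 0 0 0;0 0 0 0.008 0 -0.02 0;0 0 0 0.008 0 -0.05 0;0 0 0 0.008 0 -0.08 0;0 0 0 0.008 -0.04 -0.08 0.4;0 0 0 0.008 -0.08 -0.08 0.4;0 0 0 0.008 -0.1 -0.08 0.4;0 0 0 0.008 -0.1 -0.08 0.4")

```text
time: 7.35
tool_pos: [585.3, 45.1, 141.2]
eef_rot: [-3.141, -0.052, 0.002]
force: [-0.2, -0.3, 0.4]
opening: 34.1
gripper_force: 0.0
```

```bash
python3 -c "
from h import *
print(observe()['opening'],own(-20,45))
for n in('scene','top'):
  for c,s in blobs(blue(read_camera(n)),15): print(n,c,s,ray(n,c,70)[:2])
rel(own(-20,45),110,.292)"
```

```text
34.053324698292634 [567.15920182  61.57984151]
scene [241.66666667 151.2       ] 15 [477.03277119 -29.79222938]
scene [240.625 169.125] 16 [521.18117536 -15.4914521 ]
scene [213.6625 177.05  ] 80 [558.0091152  -58.80946952]
scene [298.17647059 173.11764706] 17 [491.08864111  96.1994788 ]
scene [299.68965517 178.89655172] 29 [503.77824915 103.18590467]
top [286.91666667 187.41666667] 48 [562.50091944 -59.5213566 ]
top [281.31818182 234.36363636] 44 [446.45556323 -48.06597151]
turn [ 0.     0.001 -0.261] shift [-0.018  -0.0197  0.0312] tcp [585.8  42.5 141.2] F [-0.6  0.1 -1.1] t 7.45
```

The fader cap moved 29 mm and sits at its stop. Next I'll align over the knob.

Emit:
carry_out(series="0 0 -0.1 -0.01 -0.01 0 0.4;0 0 -0.2 -0.018 -0.0195 0 0.4;0 0 -0.262 -0.018 -0.0195 0.01 0.4;0 0 -0.262 -0.018 -0.0195 0.02 0.4;0 0 -0.262 -0.018 -0.0195 0.03 0.4;0 0 -0.262 -0.018 -0.0195 0.035 0.4;0 0 -0.262 -0.018 -0.0195 0.035 0.4;0 0 -0.262 -0.018 -0.0195 0.035 0.4;0 0 -0.262 -0.018 -0.0195 0.035 0.4;0 0 -0.262 -0.018 -0.0195 0.035 0.4")

```text
time: 8.45
tool_pos: [567.9, 61.3, 106.8]
eef_rot: [3.108, 0.457, 0.001]
force: [0.2, 0.4, -0.6]
opening: 33.9
gripper_force: 0.0
```

```bash
python3 -c "
from h import *
rel(own(-20,45),68,.292)
cv2.imwrite('pics/s3.png',cv2.resize(read_camera('scene')[120:270,170:370,::-1],None,fx=4,fy=4,interpolation=2))"
```

```text
turn [ 0.    -0.001 -0.   ] shift [-0.0007 -0.0005  0.0388] tcp [567.9  61.3 106.8] F [ 0.2  0.4 -0.6] t 8.45
```

View pics/s3.png

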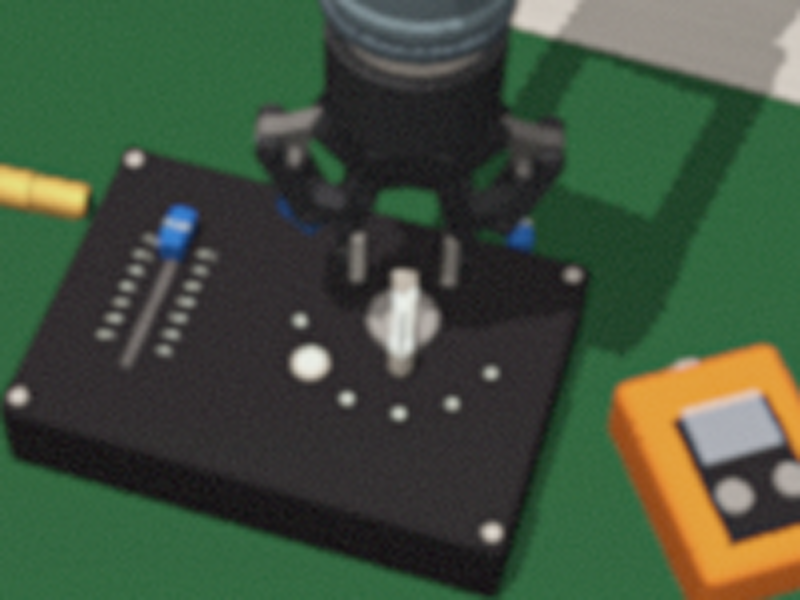

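The fader is at the front end of its slot, and the open fingers straddle the bar. Lower, then close.

Emit:
carry_out(series="0 0 0 -0.001 -0.0005 0.01 0.4;0 0 0 -0.001 -0.0005 0.02 0.4;0 0 0 -0.001 -0.0005 0.03 0.4;0 0 0 -0.001 -0.0005 0.036 0.4;0 0 0 -0.001 -0.0005 0.039 0.4;0 0 0 -0.001 -0.0005 0.039 0.4;0 0 0 -0.001 -0.0005 0.039 0.25;0 0 0 -0.001 -0.0005 0.039 0.2;0 0 0 -0.001 -0.0005 0.039 0.15;0 0 0 -0.001 -0.0005 0.039 0.15")

```text
time: 9.5
tool_pos: [566.7, 61.5, 67.6]
eef_rot: [3.108, 0.457, 0.001]
force: [-0.1, -0.0, 0.1]
opening: 12.6
gripper_force: 0.0
```

Emit:
carry_out(series="0 0 0 0 0 0 0.1;0 0 0 0 0 0 0.05;0 0 0 0 0 0 0;0 0 0 0 0 0 0;0 0 0 0 0 0 0;0 0 0 0 0 0 0;0 0 0 0 0 0 0;0 0 0 0 0 0 0;0 0 0 0 0 0 0;0 0 0 0 0 0 0")

```text
time: 10.5
tool_pos: [566.4, 62.1, 67.8]
eef_rot: [-3.107, -0.457, -0.0]
force: [-3.3, 3.0, 6.0]
opening: 8.4
gripper_force: 60.9
```

Emit:
carry_out(series="0 0 0.07 0 0 0 0;0 0 0.14 0 0 0 0;0 0 0.21 0 0 0 0;0 0 0.28 0 0 0 0;0 0 0.35 0 0 0 0;0 0 0.42 0 0 0 0;0 0 0.49 0 0 0 0;0 0 0.524 0 0 0 0;0 0 0.524 0 0 0 0;0 0 0.524 0 0 0 0")

```text
time: 11.5
tool_pos: [566.4, 62.4, 67.8]
eef_rot: [-3.119, 0.364, 0.0]
force: [-2.9, 5.4, 6.0]
opening: 8.6
gripper_force: 61.0
```

Emit:
carry_out(series="0 0 0.07 0 0 0 0;0 0 0.14 0 0 0 0;0 0 0.21 0 0 0 0;0 0 0.28 0 0 0 0;0 0 0.35 0 0 0 0;0 0 0.42 0 0 0 0;0 0 0.49 0 0 0 0;0 0 0.524 0 0 0 0;0 0 0.524 0 0 0 0;0 0 0.524 0 0 0 0")

```text
time: 12.5
tool_pos: [566.5, 62.6, 67.8]
eef_rot: [-2.918, 1.159, 0.0]
force: [-2.2, 6.7, 4.0]
opening: 8.4
gripper_force: 60.9
```

```bash
python3 -c "
from h import *
s=observe();print(s['force'],s['moment'],s['q'][5])
rel(own(-20,45),68,-.755)"
```

```text
[-2.21842503  6.66382243  4.04353474] [ 1.02816339  0.35184413 -0.01182194] 2.226929429955275
turn [-0.001  0.001 -0.001] shift [ 0.0012  0.0003 -0.0002] tcp [566.5  62.6  67.8] F [-2.2  6.7  4. ] t 12.5
```

The residual moment is about zero, so the knob sits in the click. Release and lift.

Emit:
carry_out(series="0 0 0 0 0 0 0.1;0 0 0 0 0 0 0.2;0 0 0 0 0 0 0.3;0 0 0 0 0 0 0.35;0 0 0 0 0 0 0.35;0 0 0 0 0 0 0.35;0 0 0 0 0 -0.02 0.35;0 0 0 0 0 -0.05 0.35;0 0 0 0 0 -0.09 0.35;0 0 0 0 0 -0.12 0.35")

```text
time: 13.5
tool_pos: [567.0, 61.4, 189.5]
eef_rot: [-2.919, 1.16, -0.003]
force: [0.8, -0.1, 0.2]
opening: 29.7
gripper_force: 0.0
```

Emit:
carry_out(series="0 0 0 -0.04 0 -0.02 0.35;0 0 0 -0.08 0 -0.04 0.35;0 0 0 -0.12 0 -0.04 0.35;0 0 0 -0.15 0 -0.04 0.35;0 0 0 -0.15 0 -0.04 0.35;0 0 0 -0.15 0 -0.04 0.35;0 0 0 -0.15 0 -0.04 0.35;0 0 0 -0.15 0 -0.04 0.35;0 0 0 -0.15 0 -0.04 0.35;0 0 0 -0.15 0 -0.04 0.35")

```text
time: 14.5
tool_pos: [457.7, 163.9, 227.1]
eef_rot: [2.919, -1.161, -0.001]
force: [-0.2, -0.2, 0.0]
opening: 30.1
gripper_force: 0.0
```

```bash
python3 -c "
from h import *
print(observe()['tool_pos'])
cv2.imwrite('pics/s4.png',cv2.resize(read_camera('scene')[120:270,150:350,::-1],None,fx=4,fy=4,interpolation=2))"
```

```text
[457.66135976 163.92341193 227.06258695]
```

View pics/s4.png

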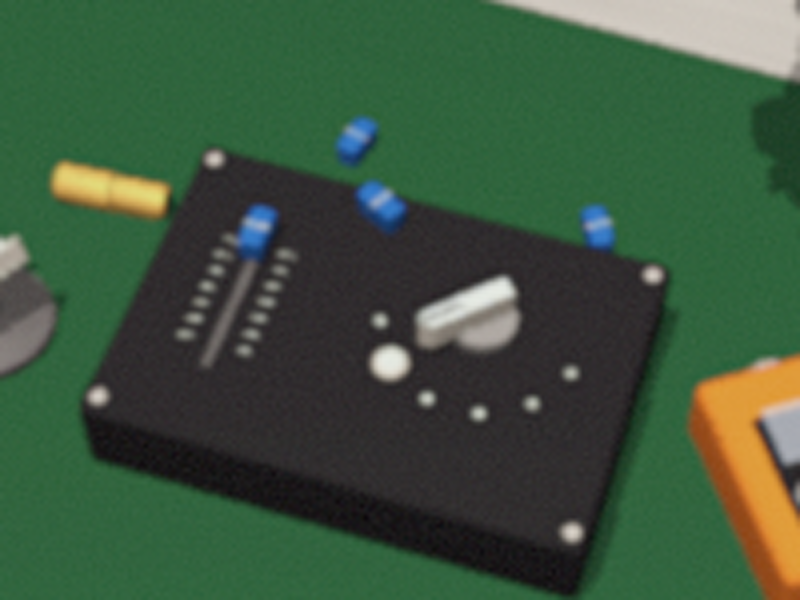

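The pointer runs from (510,285) to (425,325), parallel to the line from the skirt (487,322) to the stud (390,362). The fader is at its front end and the spare caps are unmoved. I'm handing in.

```bash
python3 -c "
from workcell import *
print(close_job())"
```

```text
the job is handed in; nothing more can be done
None
```

I slid the fader fully down to its front stop first, then turned the selector two clicks clockwise to the raised stud and released it; the job is handed in, and the last picture shows both in place and the other things in view where they were.

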